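# Set the rod rest to the torch

## Task

Set the glass-rod rest for the cold, unlit bench torch: grip the V-block on top of its post, draw the post straight up out of its snug sleeve (partway only, without tipping, lifting or dragging the heavy foot) and turn it, until a glass rod lying in the V would run level, at the height of the middle of the torch's mouth, to the spot about 30 mm in front of that mouth. Finish with the block still gripped and held still there, so that I can nip up the thumbscrew. Leave the torch and everything else on the bench as it stands.

Things in the scene. Friction and masses are not known exactly. Their poses are not given: they have to be found in the camera images.
- vee (a point): Centre of the rod rest's V-block (aluminium, 46 mm long along x = the V trough, both ends alike; 30 mm wide in y over two flat upright sides; 30 mm high; black V open upwards): 15 mm below its top, on the post's axis, where the middle of a glass rod in the V lies. At the start 135 mm above the bench. Block and post are one piece, about 0.3 kg.
- post_foot (a point): Centre of the lower end of the block's round steel post (14 mm thick, unseen in the sleeve), 123 mm straight below the block's centre; z up the post, x along the V. The post stands fully down at the start, loose: it slides and turns freely in the sleeve, and drops if let go.
- rest: Foot of the rod rest: dark cast-iron disc, 130 mm across, loose on the bench (about 2.2 kg), with an upright steel sleeve 28 to 32 mm thick, its top 110 mm above the bench; bore 15 mm wide, 99 mm deep. A slack brass thumbscrew sticks out 45 mm from the sleeve's axis along x, 80 mm up. Origin: centre of the underside, on the sleeve's axis; z up.
- flame (a point): Spot in the air on the axis of the torch's level steel head, 30 mm in front of its round mouth (42 mm across) and as high (165 to 195 mm above the bench); x: the way the torch blows, z up. The pillar, on a 100 x 80 mm plate fixed to the bench, is 130 mm behind this spot; red and green valve knobs reach 48 mm to either side of the head's axis.
- paddle: Graphite paddle with a wooden handle, 195 mm long, 26 mm wide, 15 mm high, lying between rest and torch, its graphite end in +x. Origin: underside, between graphite and handle.
- rod_bundle: Bundle of coloured glass rods, 300 x 36 x 14 mm, lying on the bench. Origin: centre of its underside, x along the rods.
- jar: Clay-brown jar with a white cap, 64 mm across, 85 mm high. Origin: centre of its underside.
- bead_stand: Wooden block 70 x 150 mm with upright wires carrying beads, about 140 mm high. Origin: centre of its underside.
- mashers: Flat-jawed brass glass mashers (tongs) with black grips, 175 mm long, lying on the bench. Origin: under the pivot.
- tool_cup: Steel cup of thin steel wires, 72 mm across, about 180 mm high with the wires. Origin: centre of its underside.
- rod_pot: Terracotta pot of coloured glass rods, 122 mm across, 240 mm high with the rods. Origin: centre of its underside.
Not all that is in view belongs to the job. What is shaped like the rest but blue is not meant.

How it is judged:
By the outcome, as a careful person would: the job done as asked, in the order asked, and still so for the second after the job is handed in, while the arm keeps its last pose, push and grip.
It also fails if it takes over 35 s, if anything falls off the work surface, if the arm or the gripper's body presses on something with over 40 N, if the wrist force passes 120 N, or if a joint passes its speed limit or range.

## Robot

A 6-joint arm with a two-finger parallel gripper is mounted at the origin on the work surface. World frame = base frame: x ahead of the robot, y to its left, z up, the work surface at z = 0. Lengths are in mm, angles in rad, forces in N, time in s.
With the tool pointing down it reaches from about 400 to 925 mm from the base axis. Payload 12.5 kg.
Tool frame: the origin (TCP) lies at the very end of the fingers, on their centre line; the grasp point (between the pads) lies 19 mm behind it; y points along the fingers, z is the direction in which the jaws open and shut, and the axes are right-handed (so a half turn about y gives the same grasp; the last joint's range is limited). The gripper opens to 95 mm and grips with 3 to 60 N. Pads are 20 mm wide; open, the fingers measure 119 mm over their backs; the gripper's body (75 mm by 180 mm) begins 59 mm behind the grasp point.
Start: joints at [-1.283, 0.491, 1.559, -0, 1.092, -0.106], TCP at [239.837, -577.17, 214.661] pointing down, gripper open.
Joint ranges: [-3.1, 3.1], [-0.84, 2.19], [0.05, 2.79], [-1.13, 4.28], [0.06, 2.93], [-2.69, 2.69]. Speed limits (rad/s): [2.22, 2.22, 2.79, 3.14, 3.14, 3.14].

## Interface

Orientations are given as [roll, pitch, yaw] about the fixed x, y, z axes, in that order (R = Rz(yaw) Ry(pitch) Rx(roll)).
In Python, from cell import env, optics gives the robot as it stands.
- The arm moves only by the tool drive_tool, never from a script. Its argument "steps" is a list of rows, each an object with "slide": the shift along the tool's x, y, z in m, a list of three; "dr": the turn, a rotation vector about the tool's x, y, z in rad, a list of three; "fingers": the finger opening in m, from 0 to 0.0951. A call has 1 to 5 rows; each row is the pose to reach, as a shift and turn from the pose commanded when the call began, along the tool's axes at that moment; what a row does not reach only later rows make up. A row lasts 1/12 s, in which the tool goes at most 41.7 mm and 7.16 degrees, less where a joint would pass 70% of its speed; a pose out of reach is approached as far as the arm can. A call with a gripper value outside its range is refused whole. The fingers move at their own pace and stop on an object; the grip force is fixed at half the most. Time passes only in rows, so rows that repeat a pose let the fingers close. It gives the time, the measured TCP pose, the force and the opening at its end, in the units of the state.
- env.state(): the state, without advancing time (a new reading comes with each control period).
- optics.read_camera(name): name is "scene" or "top" or "wrist"; returns the picture (420x560x3 uint8, red, green, blue); there is no depth.
- optics.camera_model(name): a dict with "mtx" (3x3 intrinsics, pixels), "R" (3x3) and "t" (3): a world point X has camera coordinates R X + t. Camera axes: x right, y down, z forward; pixel columns grow to the right and rows downward; lengths in mm; the calibration is good to about 2 mm. A picture is of the moment at which its call begins: read the wrist's pose just before it. camera_model takes no time and is no camera call; for the wrist camera it gives the pose at the moment of the call.
- env.job_done(): hands the job in, once; it reports no verdict.
The state is a dict: "t": time; "joints": joint angles; "qvel": joint speeds; "tau": joint torques, N m; "eef_pos": TCP position; "tcp_rot": TCP orientation; "ft_force": force on the tool from outside, world axes, zero at the start; "moment": the same for the moment, N m; "opening": opening from 0.0 (shut) to 1.0 (fully open).
Only numpy, scipy, OpenCV 4.12 (cv2) and the standard library are available. Lean on these libraries where they do the work, as an engineer would, in place of code of your own. Each camera call takes 0.05 s, during which the arm holds its last target.

## Working session

There is one attempt and no reset: what is moved stays moved. The work goes in short steps, Python scripts to look and compute and a tool call to move; the robot and the scene stay as the last step left them, time stands still between calls to the robot, and variables do not carry over. Pictures are saved under pics/ and viewed, and the job is handed in when it is done.

Besides the shell and the picture viewer there is one more tool, called after "Emit:" as name(argument=value, ...) on one line, values as JSON. drive_tool: Moves the arm, as the interface text tells. Its arguments: {"type":"object","properties":{"steps":{"type":"array","items":{"type":"object","properties":{"slide":{"type":"array","items":{"type":"number"}},"dr":{"type":"array","items":{"type":"number"}},"fingers":{"type":"number"}}}}},"required":["steps"]}

```bash
mkdir -p pics; ls
python3 - <<'E'
from cell import env, optics
import cv2
s=env.state(); print(s)
for n in("scene","top","wrist"):
    m=optics.camera_model(n)
    print(n,m)
    cv2.imwrite(f"pics/{n}0.png",optics.read_camera(n)[:,:,::-1])
E
```

```text
pics
{'t': 0.0, 'joints': array([-1.28256874e+00,  4.91552364e-01,  1.55945721e+00,  1.18554546e-05,
        1.09169518e+00, -1.05591482e-01]), 'qvel': array([-0.0005196 , -0.00076831,  0.00111595,  0.00065424,  0.00038538,
        0.00113964]), 'tau': array([-3.88577653e-03, -6.12656021e+01, -2.58182448e+01,  6.89772586e-02,
        4.82079468e-02, -9.24794858e-05]), 'eef_pos': array([ 239.78182099, -576.90702472,  214.0635482 ]), 'tcp_rot': array([-1.57190112e+00,  1.27665655e-04, -2.74777913e+00]), 'ft_force': array([-0.63249491,  0.10872727,  0.29869302]), 'moment': array([ 0.01916237,  0.00061473, -0.00824273]), 'opening': 0.9999347625848667}
scene {'mtx': array([[439.60328222,   0.        , 281.22844201],
       [  0.        , 439.60328222, 204.20802869],
       [  0.        ,   0.        ,   1.        ]]), 'R': array([[-0.70023426,  0.71385718,  0.00893921],
       [ 0.55016104,  0.54755714, -0.63047919],
       [-0.45496682, -0.43656513, -0.77615467]]), 't': array([ 376.03279238, -195.10701148, 1486.21415634])}
top {'mtx': array([[476.70316495,   0.        , 282.63467025],
       [  0.        , 476.70316495, 215.94457366],
       [  0.        ,   0.        ,   1.        ]]), 'R': array([[ 0.02030702, -0.99958724,  0.02032188],
       [-0.99891539, -0.02113684, -0.04148826],
       [ 0.04190068, -0.01945733, -0.9989323 ]]), 't': array([ -37.34171303,  510.72348008, 1338.21253866])}
wrist {'mtx': array([[348.0751735 ,   0.        , 275.74871651],
       [  0.        , 348.0751735 , 208.99896876],
       [  0.        ,   0.        ,   1.        ]]), 'R': array([[ 3.82744572e-01, -9.23854204e-01, -4.30892977e-05],
       [-8.85828061e-01, -3.67003922e-01,  2.83930922e-01],
       [-2.62326590e-01, -1.08634849e-01, -9.58844737e-01]]), 't': array([-624.77166489,  -31.69333454,  390.38049901])}
```

View pics/scene0.png

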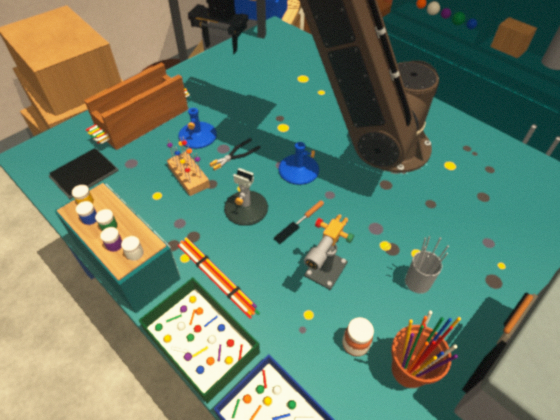

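View pics/top0.png

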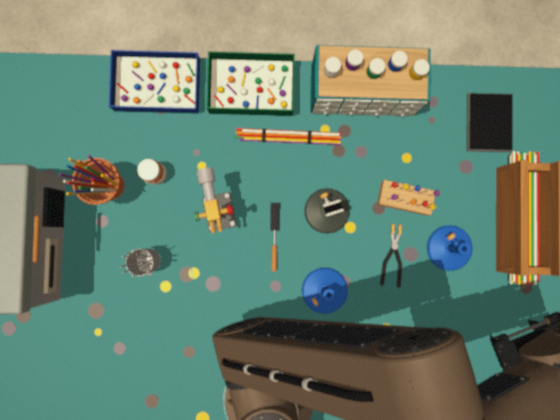

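View pics/wrist0.png

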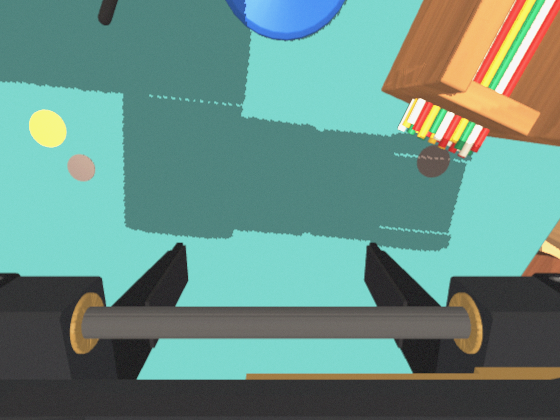

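Run:
```python
import cv2
a=cv2.imread("pics/top0.png")[130:270,170:370]
cv2.imwrite("pics/topc.png",cv2.resize(a,None,fx=4,fy=4,interpolation=cv2.INTER_CUBIC))
a=cv2.imread("pics/scene0.png")[150:300,210:370]
cv2.imwrite("pics/scenec.png",cv2.resize(a,None,fx=4,fy=4,interpolation=cv2.INTER_CUBIC))
```

```text
(no output)
```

View pics/topc.png

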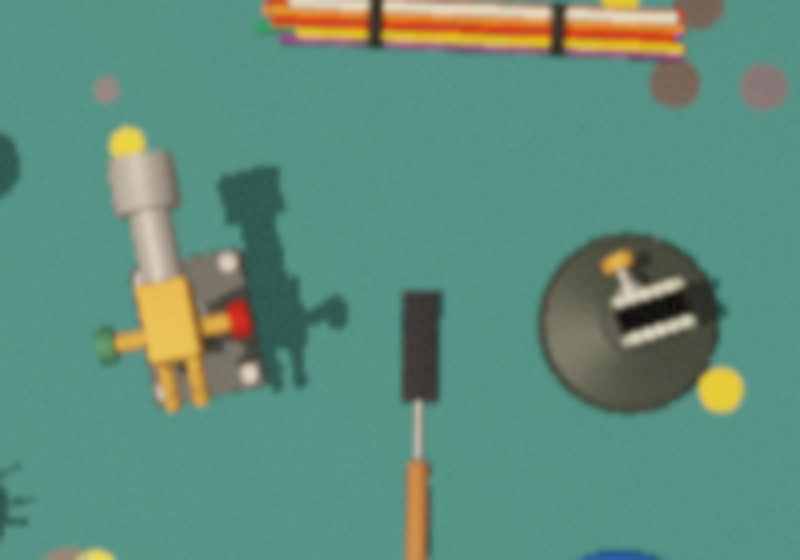

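View pics/scenec.png

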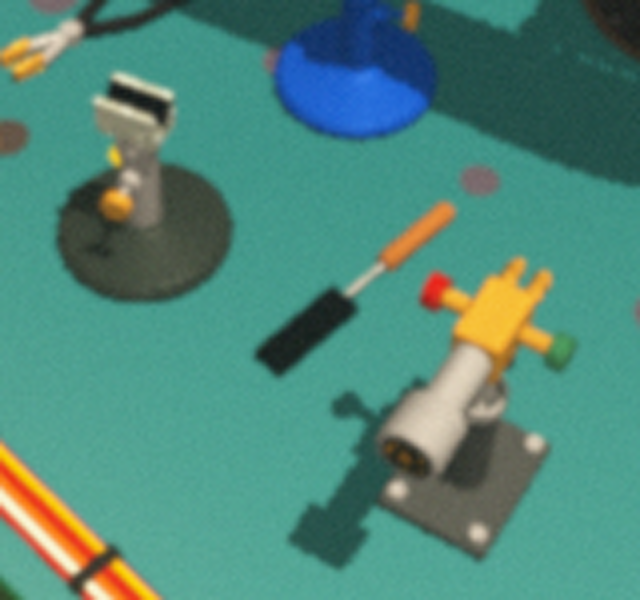

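```bash
cat > h.py <<'E'
import numpy as np, cv2
from cell import env, optics
from scipy.spatial.transform import Rotation as Ro
def ray(m,uv):
    K,R,t=m['mtx'],m['R'],m['t']
    d=R.T@np.linalg.solve(K,[uv[0],uv[1],1.]); c=-R.T@t
    return c,d/np.linalg.norm(d)
def onz(m,uv,z):
    c,d=ray(m,uv); return c+d*(z-c[2])/d[2]
def tri(obs):
    A=np.zeros((3,3));b=np.zeros(3);L=[]
    for m,uv in obs:
        c,d=ray(m,uv);P=np.eye(3)-np.outer(d,d);A+=P;b+=P@c;L.append((P,c))
    X=np.linalg.solve(A,b); return X,[np.linalg.norm(P@(X-c)) for P,c in L]
def proj(m,X):
    p=m['mtx']@(m['R']@np.asarray(X,float)+m['t']); return p[:2]/p[2]
E
python3 - <<'E'
from h import *
T=optics.camera_model("top");S=optics.camera_model("scene")
o=lambda u,v:(170+u/4,130+v/4)
q=lambda u,v:(210+u/4,150+v/4)
print("mouth",tri([(T,o(143,152)),(S,q(406,453))]))
print("disc",onz(T,o(629,323),12))
print("vee ends top z150",[onz(T,o(*p),150) for p in((617,318),(690,300),(613,301),(683,281),(625,345),(693,322))])
print("green/red knobs",tri([(T,o(104,346)),(S,q(562,350))]),tri([(T,o(239,319)),(S,q(436,291))]))
for n in ((143,152),(178,410)): pass
print("screw",onz(T,o(617,261),80))
print("head back", onz(T,o(172,345),180), onz(T,o(143,152),180))
E
```

```text
mouth (array([619.56181876, 172.54226418, 168.63493929]), [np.float64(1.8594376243946213), np.float64(1.8594376243946216)])
disc [ 528.75646218 -152.89879332   12.        ]
vee ends top z150 [array([ 524.2044518 , -129.58225848,  150.        ]), array([ 536.68016429, -175.95983866,  150.        ]), array([ 534.98048861, -126.85198247,  150.        ]), array([ 548.7079143 , -171.30637827,  150.        ]), array([ 507.12629172, -134.96392262,  150.        ]), array([ 522.69381974, -178.08591951,  150.        ])]
green/red knobs (array([499.07762527, 191.97533397, 167.14307541]), [np.float64(0.3300098912543531), np.float64(0.33000989125444463)]) (array([517.77288129, 108.76567327, 164.86339518]), [np.float64(0.20360361062191928), np.float64(0.20360361062183746)])
screw [ 566.67351316 -136.41649458   80.        ]
head back [499.90770971 148.3817289  180.        ] [619.1300674  169.44347466 180.        ]
```

```bash
cat >> h.py <<'E'
def Rt(s): return Ro.from_euler('xyz',s['tcp_rot']).as_matrix()
def plan(pos,yaw_deg,s=None,p0=None,yaw0=None):
    s=s or env.state(); R=Rt(s) if yaw0 is None else Ro.from_euler('xyz',[-np.pi/2,0,np.radians(yaw0)]).as_matrix()
    p=s['eef_pos'] if p0 is None else np.array(p0)
    Rg=Ro.from_euler('xyz',[-np.pi/2,0,np.radians(yaw_deg)]).as_matrix()
    return R.T@(np.array(pos)-p)/1000, Ro.from_matrix(R.T@Rg).as_rotvec()
E
python3 - <<'E'
from h import *
s=env.state();m=optics.camera_model("wrist");R=Rt(s)
c=-m['R'].T@m['t']
print("cam in tool",R.T@(c-s['eef_pos']),"axes",(m['R']@R).round(3))
# view poses: candidate project
def wm(pos,yaw):
    Rg=Ro.from_euler('xyz',[-np.pi/2,0,np.radians(yaw)]).as_matrix()
    cr=m['R']@R; cc=np.array(pos)+Rg@(R.T@(c-s['eef_pos']))
    Rc=cr@Rg.T; return dict(mtx=m['mtx'],R=Rc,t=-Rc@cc)
for pos,yaw in [((560,0,330),-100),((600,60,330),-100),((560,90,330),-75),((600,60,330),80),((528,-153,260),-75),((528,-153,300),-75)]:
    M=wm(pos,yaw);print(pos,yaw,proj(M,(619,172,169)),proj(M,(528,-153,150)))
print(plan((560,60,330),-75))
E
```

```text
cam in tool [-7.97833237e+01 -1.69141409e+02 -7.37425770e-02] axes [[ 0.001 -0.001  1.   ]
 [ 0.959 -0.284 -0.001]
 [ 0.284  0.959  0.001]]
(560, 0, 330) -100 [309.43920415 -19.91297498] [271.45335947 319.14152092]
(600, 60, 330) -100 [274.60356418  65.90205303] [247.71959448 366.67032439]
(560, 90, 330) -75 [360.29330387 123.72013831] [198.36846465 369.60435081]
(600, 60, 330) 80 [276.40339685 294.87789555] [315.38735122 -69.89508174]
(528, -153, 260) -75 [ 590.62383551 -297.39796417] [275.61988184 205.66222145]
(528, -153, 300) -75 [ 537.61741585 -229.58110634] [275.59494633 194.01980328]
(array([-0.54013117, -0.11536114, -0.46545114]), array([ 6.20586564e-04, -1.43880052e+00, -6.48943828e-04]))
```

Emit:
drive_tool(steps=[{"slide": [-0.1,-0.07,-0.1],"dr": [0,-0.3,0],"fingers": 0.095},{"slide": [-0.54,-0.116,-0.465],"dr": [0,-1.44,0],"fingers": 0.095},{"slide": [-0.54,-0.116,-0.465],"dr": [0,-1.44,0],"fingers": 0.095},{"slide": [-0.54,-0.116,-0.465],"dr": [0,-1.44,0],"fingers": 0.095},{"slide": [-0.54,-0.116,-0.465],"dr": [0,-1.44,0],"fingers": 0.095}])

```text
t: 0.57
eef_pos: [329.1, -393.8, 257.1]
tcp_rot: [-1.571, 0.0, -2.117]
ft_force: [1.1, -0.3, 0.5]
opening: 1.003
```

Run:
```python
from h import *
print(plan((560,90,330),-75))
```

```text
(array([-0.53329551, -0.07287154, -0.0541313 ]), array([ 8.92442674e-05, -8.08216689e-01, -1.31820913e-04]))
```

Emit:
drive_tool(steps=[{"slide": [-0.533,-0.073,-0.054],"dr": [0,-0.808,0],"fingers": 0.095},{"slide": [-0.533,-0.073,-0.054],"dr": [0,-0.808,0],"fingers": 0.095},{"slide": [-0.533,-0.073,-0.054],"dr": [0,-0.808,0],"fingers": 0.095},{"slide": [-0.533,-0.073,-0.054],"dr": [0,-0.808,0],"fingers": 0.095},{"slide": [-0.533,-0.073,-0.054],"dr": [0,-0.808,0],"fingers": 0.095}])

```text
t: 0.98
eef_pos: [419.1, -207.8, 285.4]
tcp_rot: [-1.571, -0.0, -1.492]
ft_force: [1.1, -0.2, 0.4]
opening: 1.0
```

Run:
```python
from h import *
print(plan((560,90,330),-75))
```

```text
(array([-0.28580149, -0.04462751,  0.16391229]), array([-1.24654452e-04, -1.82871155e-01,  1.65828989e-04]))
```

Emit:
drive_tool(steps=[{"slide": [-0.286,-0.045,0.164],"dr": [0,-0.183,0],"fingers": 0.095},{"slide": [-0.286,-0.045,0.164],"dr": [0,-0.183,0],"fingers": 0.095},{"slide": [-0.286,-0.045,0.164],"dr": [0,-0.183,0],"fingers": 0.095},{"slide": [-0.286,-0.045,0.164],"dr": [0,-0.183,0],"fingers": 0.095},{"slide": [-0.286,-0.045,0.164],"dr": [0,-0.183,0],"fingers": 0.095}])

```text
t: 1.4
eef_pos: [508.5, -21.6, 313.6]
tcp_rot: [-1.571, -0.0, -1.315]
ft_force: [0.2, -0.6, -0.7]
opening: 0.998
```

Run:
```python
from h import *
print(plan((560,90,330),-75))
```

```text
(array([-0.09489422, -0.01643569,  0.0780954 ]), array([-6.29315747e-05, -5.66447040e-03,  2.02516265e-04]))
```

Emit:
drive_tool(steps=[{"slide": [-0.095,-0.016,0.078],"dr": [0,0,0],"fingers": 0.095},{"slide": [-0.095,-0.016,0.078],"dr": [0,0,0],"fingers": 0.095},{"slide": [-0.095,-0.016,0.078],"dr": [0,0,0],"fingers": 0.095},{"slide": [-0.095,-0.016,0.078],"dr": [0,0,0],"fingers": 0.095},{"slide": [-0.095,-0.016,0.078],"dr": [0,0,0],"fingers": 0.095}])

```text
t: 1.82
eef_pos: [559.7, 89.6, 328.7]
tcp_rot: [-1.572, -0.0, -1.312]
ft_force: [-0.2, -0.2, -0.4]
opening: 1.002
```

```bash
cat >> h.py <<'E'
import pickle
def snap(tag):
    m=optics.camera_model("wrist");s=env.state();im=optics.read_camera("wrist")
    cv2.imwrite(f"pics/{tag}.png",im[:,:,::-1]);pickle.dump((m,s),open(f"pics/{tag}.pkl","wb"))
    print(tag,s['t'],s['eef_pos'].round(1),s['tcp_rot'].round(4),abs(s['qvel']).max().round(4))
    return m,s
E
python3 - <<'E'
from h import *
snap("v1")
print(plan((700,100,310),-75))
E
```

```text
v1 1.8167 [559.7  89.6 328.7] [-1.5716 -0.     -1.3116] 0.0522
(array([0.0246293 , 0.01850744, 0.13901464]), array([ 1.08207161e-03, -4.12900701e-03,  4.99657968e-05]))
```

View pics/v1.png

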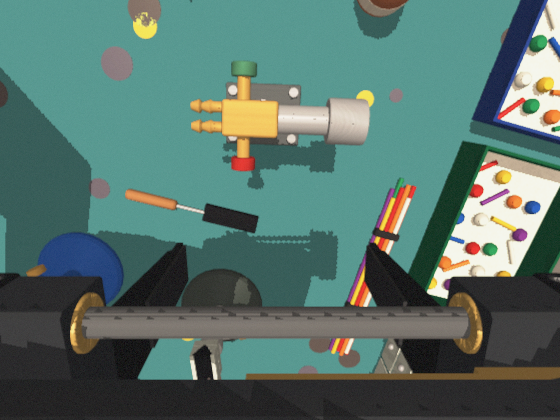

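Run:
```python
from h import *
print(plan((770,100,260),-75))
```

```text
(array([0.04246469, 0.0684351 , 0.20675774]), array([ 1.08207161e-03, -4.12900701e-03,  4.99657968e-05]))
```

Emit:
drive_tool(steps=[{"slide": [0.042,0.068,0.207],"dr": [0,0,0],"fingers": 0.095},{"slide": [0.042,0.068,0.207],"dr": [0,0,0],"fingers": 0.095},{"slide": [0.042,0.068,0.207],"dr": [0,0,0],"fingers": 0.095},{"slide": [0.042,0.068,0.207],"dr": [0,0,0],"fingers": 0.095},{"slide": [0.042,0.068,0.207],"dr": [0,0,0],"fingers": 0.095}])

```text
t: 2.28
eef_pos: [758.9, 96.9, 264.7]
tcp_rot: [-1.571, -0.0, -1.317]
ft_force: [0.4, -0.1, 0.0]
opening: 0.998
```

Emit:
drive_tool(steps=[{"slide": [0,0,0],"dr": [0,0,0],"fingers": 0.095},{"slide": [0,0,0],"dr": [0,0,0],"fingers": 0.095},{"slide": [0,0,0],"dr": [0,0,0],"fingers": 0.095}])

```text
t: 2.53
eef_pos: [757.0, 97.5, 265.2]
tcp_rot: [-1.572, -0.0, -1.316]
ft_force: [-0.5, -0.2, 0.3]
opening: 0.995
```

Run:
```python
from h import *
snap("v2")
for n in("v1","v2"):
    im=cv2.imread(f"pics/{n}.png")
    y0,x0=(40,170) if n=="v1" else (60,60)
    cv2.imwrite(f"pics/{n}c.png",cv2.resize(im[y0:y0+150,x0:x0+200],None,fx=4,fy=4,interpolation=cv2.INTER_CUBIC))
```

```text
v2 2.5333 [757.   97.5 265.2] [-1.5717 -0.     -1.3162] 0.046
```

View pics/v2.png

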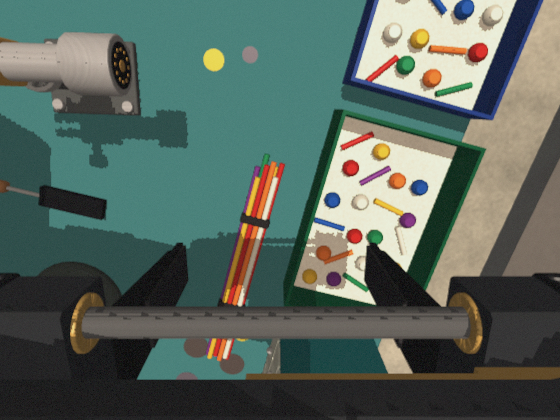

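View pics/v1c.png

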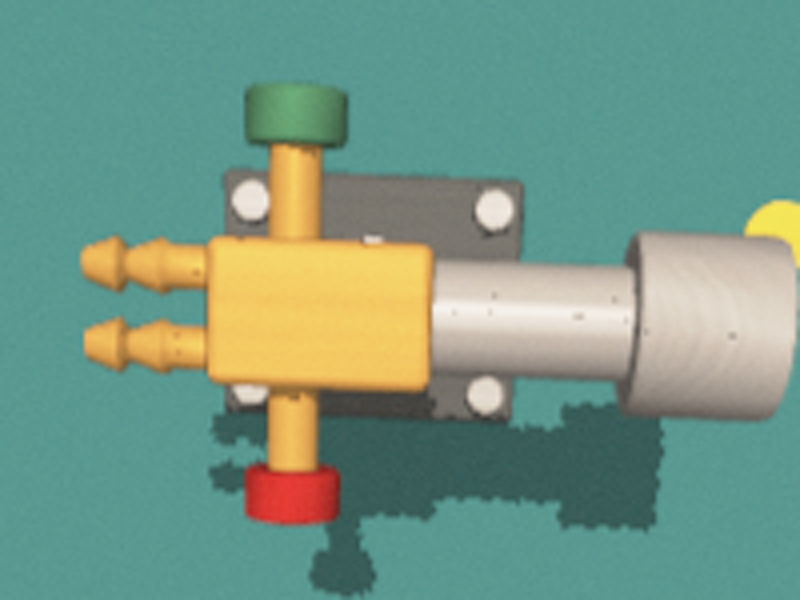

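Run:
```python
from h import *
im=cv2.imread("pics/v2.png")
cv2.imwrite("pics/v2c.png",cv2.resize(im[10:110,20:150],None,fx=6,fy=6,interpolation=cv2.INTER_CUBIC))
print(plan((775,160,205),-75))
T=optics.camera_model("top")
print(onz(T,(97,180),100))
```

```text
(array([-0.05556633,  0.06159831,  0.03318041]), array([-0.00084097, -0.00687438,  0.00032281]))
[591.9425429  465.25474983 100.        ]
```

View pics/v2c.png

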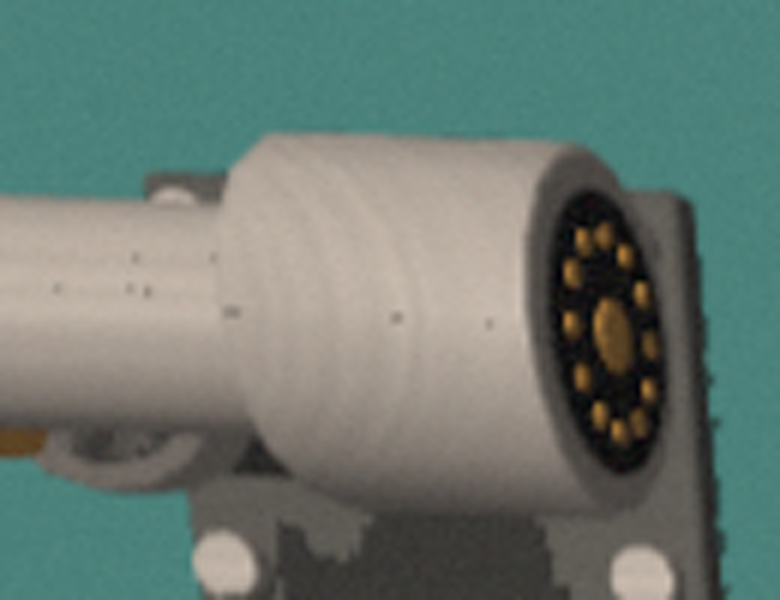

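Emit:
drive_tool(steps=[{"slide": [-0.02,0.02,0.012],"dr": [0,0,0],"fingers": 0.095},{"slide": [-0.04,0.045,0.024],"dr": [0,0,0],"fingers": 0.095},{"slide": [-0.055,0.062,0.033],"dr": [0,0,0],"fingers": 0.095},{"slide": [-0.055,0.062,0.033],"dr": [0,0,0],"fingers": 0.095},{"slide": [-0.055,0.062,0.033],"dr": [0,0,0],"fingers": 0.095}])

```text
t: 3.0
eef_pos: [774.9, 161.2, 203.6]
tcp_rot: [-1.572, -0.0, -1.313]
ft_force: [0.6, -0.9, 0.1]
opening: 0.997
```

Run:
```python
from h import *
m,s=snap("v3")
u,v=proj(m,(619,172,172)).astype(int);print(u,v)
im=cv2.imread("pics/v3.png")
y0,x0=max(v-50,0),max(u-65,0);print(x0,y0)
cv2.imwrite("pics/v3c.png",cv2.resize(im[y0:y0+100,x0:x0+130],None,fx=6,fy=6,interpolation=cv2.INTER_CUBIC))
```

```text
v3 3.0 [774.9 161.2 203.6] [-1.5715e+00 -2.0000e-04 -1.3133e+00] 0.0271
20 160
0 110
```

View pics/v3c.png

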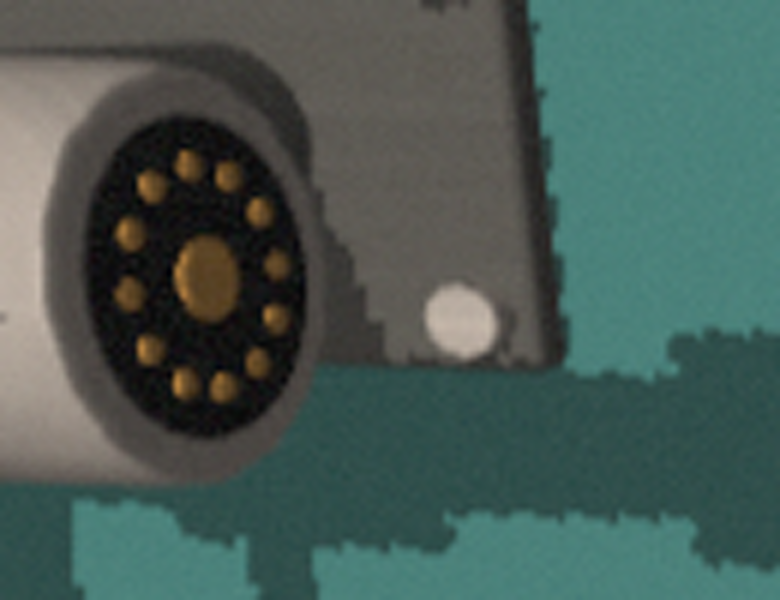

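Run:
```python
from h import *
obs=[]
for n,(x0,y0,w,h) in {"v2":(105,35,30,60),"v3":(10,120,45,70)}.items():
    m,s=pickle.load(open(f"pics/{n}.pkl","rb"))
    im=cv2.imread(f"pics/{n}.png")[y0:y0+h,x0:x0+w]
    k=6;im=cv2.resize(im,None,fx=k,fy=k,interpolation=cv2.INTER_CUBIC).astype(int)
    dark=(im.max(2)<50)|((im[:,:,2]-im[:,:,0])>35)
    dark=cv2.morphologyEx(dark.astype(np.uint8),cv2.MORPH_OPEN,np.ones((7,7)))
    cs,_=cv2.findContours(dark,cv2.RETR_EXTERNAL,cv2.CHAIN_APPROX_NONE)
    c=max(cs,key=cv2.contourArea);e=cv2.fitEllipse(cv2.convexHull(c))
    uv=(x0+(e[0][0]+.5)/k-.5,y0+(e[0][1]+.5)/k-.5)
    print(n,uv,np.array(e[1])/k,e[2]);obs.append((m,uv))
X,r=tri(obs);print(X,r)
print("rim",tri([(obs[0][0],(20+600.5/6-.5,10+328.5/6-.5)),(obs[1][0],(183.5/6-.5,110+277.5/6-.5))]))
m1,_=pickle.load(open("pics/v1.pkl","rb"))
print("v1 proj",proj(m1,X))
T=optics.camera_model("top");S=optics.camera_model("scene")
print("top/scene proj",proj(T,X),proj(S,X))
# axis in v1: knobs/ barrel centreline at z
o=lambda u,v:(170+(u+.5)/4-.5,40+(v+.5)/4-.5)
for a,b in [((296,85),(293,520)),((630,325),(790,331)),((208,312),(432,316)),((432,317),(635,321))]:
    A,B=onz(m1,o(*a),X[2]),onz(m1,o(*b),X[2]);d=B-A;print(A,B,np.degrees(np.arctan2(d[1],d[0])))
```

```text
v2 (120.61151504516602, 64.90938822428386) [18.76464081 48.47247823] 171.64051818847656
v3 (32.0584716796875, 155.69051615397134) [37.17764028 54.5622406 ] 172.74615478515625
[621.37541243 174.29727091 165.8316973 ] [np.float64(0.10822812118347407), np.float64(0.10822812118358686)]
rim (array([621.4158501 , 174.54497042, 167.66908164]), [np.float64(0.08965776725484406), np.float64(0.08965776725480065)])
v1 proj [364.34955187 121.64245771]
top/scene proj [204.62864193 167.86668075] [310.64528856 264.79070895]
[501.34311622 196.49646791 165.8316973 ] [522.94691741 101.91485791 165.8316973 ] -77.13354938783874
[587.87045261 166.15875546 165.8316973 ] [624.07344128 174.32890446 165.8316973 ] 12.717248782127763
[492.86279579 144.07071139 165.8316973 ] [543.07807342 156.41113861 165.8316973 ] 13.806856629009143
[543.13552275 156.19495357 165.8316973 ] [588.72199733 167.31131453 165.8316973 ] 13.70424274428479
```

Run:
```python
from h import *
ob=[]
for n in("v1","v2","v3"):
    m,s=pickle.load(open(f"pics/{n}.pkl","rb"))
    im=cv2.imread(f"pics/{n}.png").astype(int)
    k=((im[:,:,2]>180)&(im[:,:,1]>180)&(im[:,:,0]<140)).astype(np.uint8)
    p=proj(m,(655,185,0)); 
    nn,l,st,c=cv2.connectedComponentsWithStats(k)
    for i in range(1,nn):
        if st[i,4]>80 and np.hypot(*(c[i]-p))<90: print(n,c[i],st[i],p,onz(m,c[i],0)); ob.append((n,m,c[i]))
import itertools
o23=[(m,c) for n,m,c in ob if n!="v1"]
if len(o23)==2: print(tri(o23))
print(plan((540,-60,330),-75))
print(plan((540,-153,260),-75))
```

```text
v1 [365.98757764  96.37267081] [356  90  18  17 161] [360.87413784 115.12601872] [653.77736829 210.1652073    0.        ]
v2 [213.34530387  59.44751381] [203  49  21  22 362] [211.0651382   79.03323411] [653.30740049 206.50650413   0.        ]
v3 [173.74701671 110.96420048] [163 100  23  23 419] [171.76875043 132.30965679] [653.27883219 206.82954756   0.        ]
(array([652.92668296, 206.6593409 ,  -1.58462609]), [np.float64(0.08343014568885061), np.float64(0.08343014568860112)])
(array([ 0.15348979, -0.12548153, -0.28345847]), array([-0.00107018, -0.00526305,  0.00052098]))
(array([ 0.24341006, -0.05546026, -0.30713055]), array([-0.00107018, -0.00526305,  0.00052098]))
```

Emit:
drive_tool(steps=[{"slide": [0.02,-0.035,-0.02],"dr": [0,0,0],"fingers": 0.095},{"slide": [0.243,-0.055,-0.307],"dr": [0,0,0],"fingers": 0.095},{"slide": [0.243,-0.055,-0.307],"dr": [0,0,0],"fingers": 0.095},{"slide": [0.243,-0.055,-0.307],"dr": [0,0,0],"fingers": 0.095},{"slide": [0.243,-0.055,-0.307],"dr": [0,0,0],"fingers": 0.095}])

```text
t: 3.47
eef_pos: [659.6, 3.6, 248.5]
tcp_rot: [-1.568, -0.001, -1.315]
ft_force: [1.5, -0.2, -0.2]
opening: 1.002
```

Run:
```python
from h import *
m,s=snap("v4")
print(plan((530,-130,265),-75))
```

```text
v4 3.4667 [659.6   3.6 248.5] [-1.5678e+00 -1.5000e-03 -1.3154e+00] 0.8269
(array([ 0.09292094, -0.01559579, -0.15450622]), array([-0.00124278, -0.00894707,  0.0027813 ]))
```

View pics/v4.png

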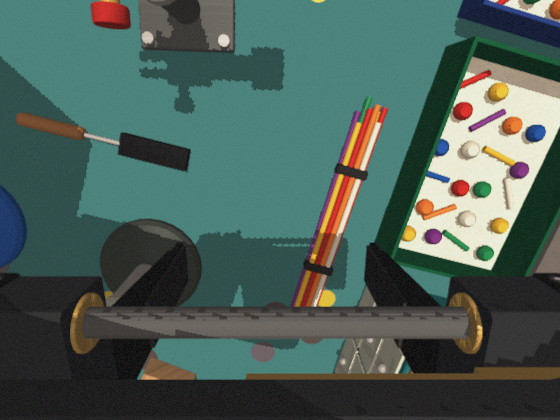

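Emit:
drive_tool(steps=[{"slide": [0.093,-0.016,-0.154],"dr": [0,0,0],"fingers": 0.095},{"slide": [0.093,-0.016,-0.154],"dr": [0,0,0],"fingers": 0.095},{"slide": [0.093,-0.016,-0.154],"dr": [0,0,0],"fingers": 0.095},{"slide": [0.093,-0.016,-0.154],"dr": [0,0,0],"fingers": 0.095},{"slide": [0.093,-0.016,-0.154],"dr": [0,0,0],"fingers": 0.095}])

```text
t: 3.93
eef_pos: [532.5, -126.5, 264.7]
tcp_rot: [-1.569, -0.003, -1.318]
ft_force: [-0.8, -0.0, 1.2]
opening: 1.001
```

Emit:
drive_tool(steps=[{"slide": [0,0,0],"dr": [0,0,0],"fingers": 0.095},{"slide": [0,0,0],"dr": [0,0,0],"fingers": 0.095}])

```text
t: 4.1
eef_pos: [535.8, -124.0, 263.7]
tcp_rot: [-1.568, -0.002, -1.317]
ft_force: [0.7, 0.2, -0.5]
opening: 1.001
```

Run:
```python
from h import *
m,s=snap("v5")
print(plan((528,-153,235),-75))
```

```text
v5 4.1 [ 535.8 -124.   263.7] [-1.5682 -0.0017 -1.3172] 0.0369
(array([ 0.02666909,  0.02815644, -0.01557346]), array([-0.00192773, -0.00680252,  0.00117918]))
```

View pics/v5.png

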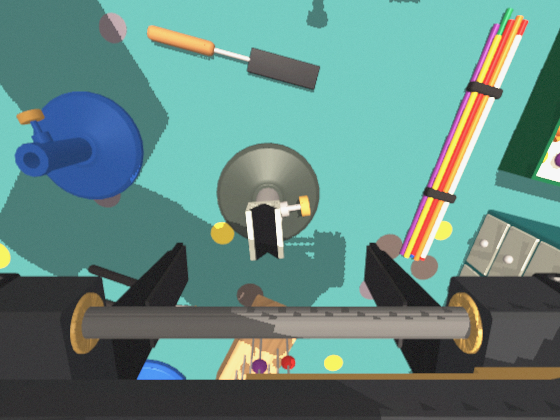

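Emit:
drive_tool(steps=[{"slide": [0.027,0.028,-0.015],"dr": [0,0,0],"fingers": 0.095},{"slide": [0.027,0.028,-0.015],"dr": [0,0,0],"fingers": 0.095},{"slide": [0.027,0.028,-0.015],"dr": [0,0,0],"fingers": 0.095},{"slide": [0.027,0.028,-0.015],"dr": [0,0,0],"fingers": 0.095}])

```text
t: 4.48
eef_pos: [528.9, -152.3, 234.2]
tcp_rot: [-1.571, 0.0, -1.314]
ft_force: [-0.6, 0.7, -0.8]
opening: 0.998
```

Run:
```python
from h import *
m,s=snap("v6")
for n in("v5","v6"):
    im=cv2.imread(f"pics/{n}.png")
    cv2.imwrite(f"pics/{n}c.png",cv2.resize(im[150:270,200:340],None,fx=5,fy=5,interpolation=cv2.INTER_CUBIC))
```

```text
v6 4.4833 [ 528.9 -152.3  234.2] [-1.5707e+00  1.0000e-04 -1.3142e+00] 0.0116
```

View pics/v5c.png

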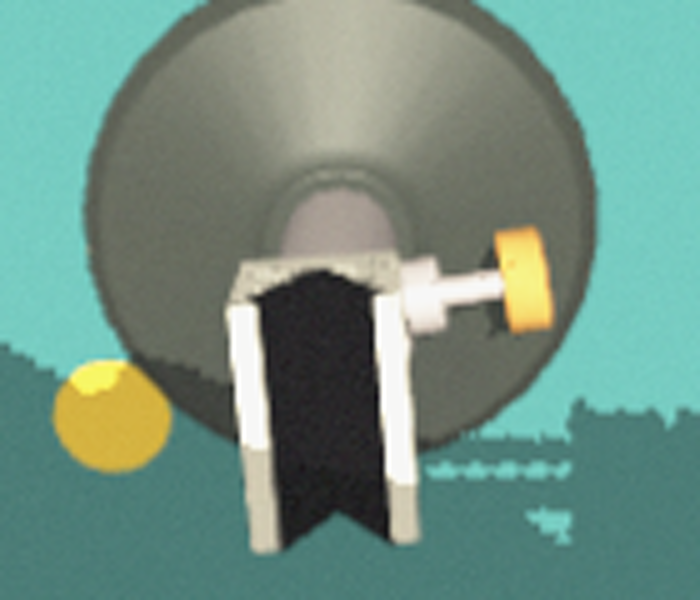

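View pics/v6c.png

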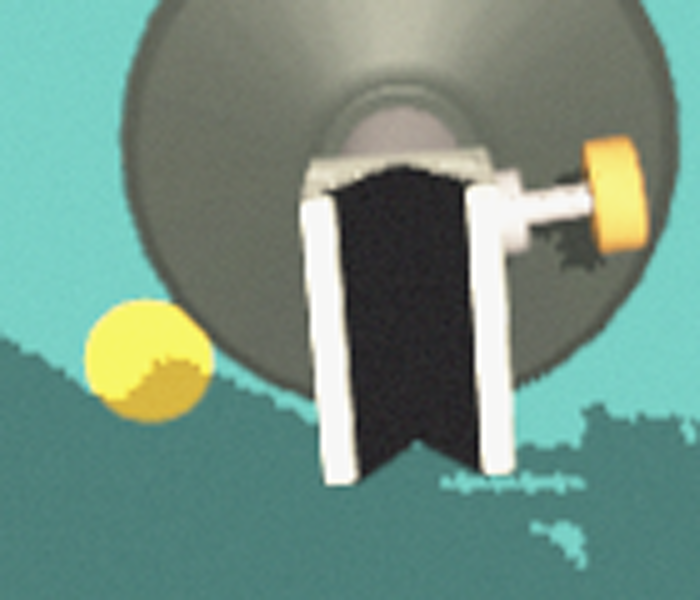

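Run:
```python
from h import *
P={"v5":[(228,306),(402,292),(252,552),(421,541)],"v6":[(301,199),(499,186),(326,486),(514,473)]}
M={};C={}
for n in P:
    m,s=pickle.load(open(f"pics/{n}.pkl","rb"));M[n]=m
    uv=[(200+(a+.5)/5-.5,150+(b+.5)/5-.5) for a,b in P[n]];C[n]=uv
    w=np.array([onz(m,p,150) for p in uv]);print(n,w.mean(0).round(1))
    for a,b in((0,2),(1,3)):
        d=w[b]-w[a];print(np.linalg.norm(d).round(1),np.degrees(np.arctan2(d[1],d[0])).round(2))
    print("width",np.linalg.norm(w[1]-w[0]),np.linalg.norm(w[3]-w[2]))
for i in range(4): print(tri([(M[n],C[n][i]) for n in P]))
# disc
for n,c,r in(("v5",(342,197),0),("v6",(402,140),0)): print(onz(M[n],(200+c[0]/5,150+c[1]/5),5))
```

```text
v5 [ 533.1 -152.7  150. ]
45.7 -71.62
46.1 -71.14
width 29.632304604550853 30.01403943236604
v6 [ 533.1 -153.   150. ]
46.3 -71.25
46.1 -71.34
width 29.594676316228977 29.522458799493062
(array([ 511.73218941, -135.79289392,  150.09550912]), [np.float64(0.06382555434850151), np.float64(0.06382555434847356)])
(array([ 540.1253937 , -127.09535528,  146.47988061]), [np.float64(0.053792857942831), np.float64(0.05379285794294205)])
(array([ 526.5125709 , -180.51008596,  147.51775355]), [np.float64(0.2597802262972714), np.float64(0.25978022629716374)])
(array([ 555.48540221, -172.16856767,  144.33021378]), [np.float64(0.03808553848838708), np.float64(0.03808553848840765)])
[ 532.11182742 -146.95461728    5.        ]
[ 533.50030215 -151.3705669     5.        ]
```

Run:
```python
from h import *
print(plan((533.1,-152.9,119),-71.3))
```

```text
(array([0.00170219, 0.11550542, 0.00377075]), array([-0.00058063, -0.0694674 ,  0.00031827]))
```

Emit:
drive_tool(steps=[{"slide": [0.0017,0.0,0.0038],"dr": [0,-0.0695,0],"fingers": 0.07},{"slide": [0.0017,0.02,0.0038],"dr": [0,-0.0695,0],"fingers": 0.07},{"slide": [0.0017,0.045,0.0038],"dr": [0,-0.0695,0],"fingers": 0.07},{"slide": [0.0017,0.06,0.0038],"dr": [0,-0.0695,0],"fingers": 0.07},{"slide": [0.0017,0.06,0.0038],"dr": [0,-0.0695,0],"fingers": 0.07}])

```text
t: 4.95
eef_pos: [531.8, -152.4, 172.0]
tcp_rot: [-1.573, 0.002, -1.244]
ft_force: [1.1, -0.4, -0.3]
opening: 0.752
```

Run:
```python
from h import *
m,s=snap("v7")
print(plan((533.1,-152.9,119),-71.3))
```

```text
v7 4.95 [ 531.8 -152.4  172. ] [-1.5734  0.0023 -1.2441] 0.0659
(array([0.00038619, 0.05469229, 0.00071311]), array([ 0.00114948,  0.00020438, -0.00102297]))
```

View pics/v7.png

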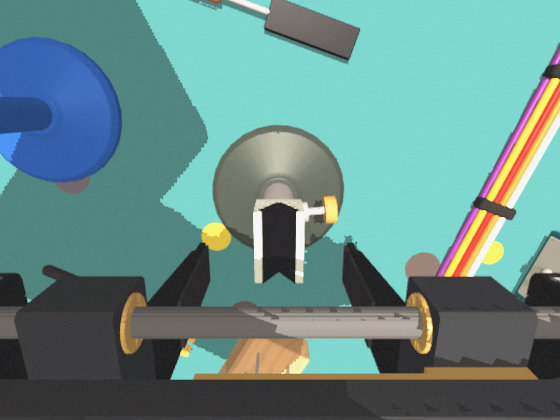

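Run:
```python
from h import *
im=cv2.imread("pics/v7.png")
cv2.imwrite("pics/v7c.png",cv2.resize(im[180:300,195:355],None,fx=5,fy=5,interpolation=cv2.INTER_CUBIC))
```

```text
(no output)
```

View pics/v7c.png

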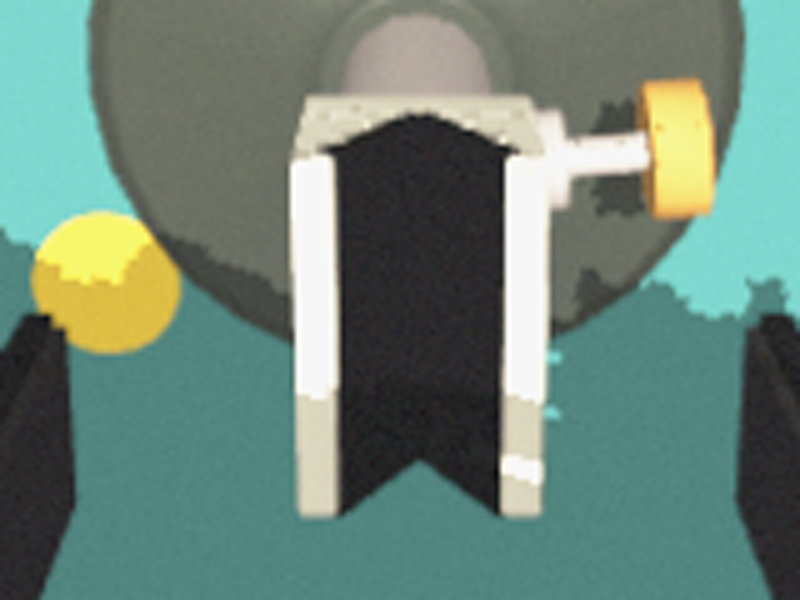

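Run:
```python
from h import *
m,s=pickle.load(open("pics/v7.pkl","rb"))
P=[(290,156),(551,156),(298,517),(542,517)]
w=np.array([onz(m,(195+(a+.5)/5-.5,180+(b+.5)/5-.5),150) for a,b in P]);print(w.mean(0))
for a,b in((0,2),(1,3)):
    d=w[b]-w[a];print(np.linalg.norm(d),np.degrees(np.arctan2(d[1],d[0])))
print(np.degrees(s['tcp_rot']), Rt(s).T@(w.mean(0)-s['eef_pos']))
```

```text
[ 533.02051892 -152.63003393  150.        ]
46.06731922053034 -71.20185945145565
46.04131050025949 -71.36630021204927
[-90.14843274   0.13267998 -71.28408348] [ 0.63878297 22.01687669  1.17784478]
```

Emit:
drive_tool(steps=[{"slide": [0.0006,0.015,0.0012],"dr": [0.001,0,-0.001],"fingers": 0.07},{"slide": [0.0006,0.035,0.0012],"dr": [0.001,0,-0.001],"fingers": 0.06},{"slide": [0.0006,0.048,0.0012],"dr": [0.001,0,-0.001],"fingers": 0.05},{"slide": [0.0006,0.0535,0.0012],"dr": [0.001,0,-0.001],"fingers": 0.05},{"slide": [0.0006,0.0535,0.0012],"dr": [0.001,0,-0.001],"fingers": 0.05}])

```text
t: 5.42
eef_pos: [533.9, -153.6, 120.8]
tcp_rot: [-1.57, -0.001, -1.245]
ft_force: [-0.2, 0.4, -0.2]
opening: 0.542
```

Run:
```python
from h import *
m,s=snap("v8")
print(s['ft_force'],s['moment'],s['opening']*95)
im=cv2.imread("pics/v8.png")
cv2.imwrite("pics/v8c.png",cv2.resize(im[180:330,175:375],None,fx=4,fy=4,interpolation=cv2.INTER_CUBIC))
```

```text
v8 5.4167 [ 533.9 -153.6  120.8] [-1.5698e+00 -1.0000e-03 -1.2449e+00] 0.0224
[-0.15329278  0.4418656  -0.23085568] [ 0.02155427 -0.13890602  0.04568259] 51.49292563989361
```

View pics/v8c.png

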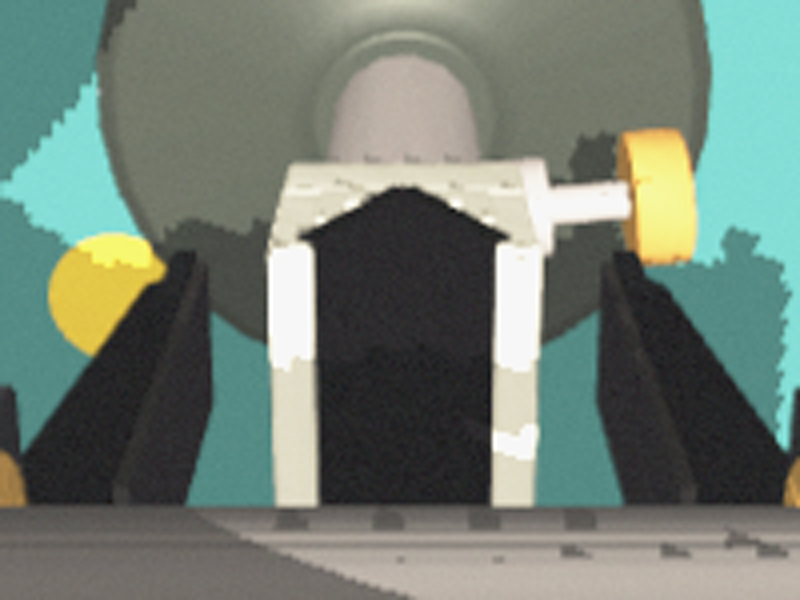

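Emit:
drive_tool(steps=[{"slide": [0,0,0],"dr": [0,0,0],"fingers": 0.036},{"slide": [0,0,0],"dr": [0,0,0],"fingers": 0.033},{"slide": [0,0,0],"dr": [0,0,0],"fingers": 0.03},{"slide": [0,0,0],"dr": [0,0,0],"fingers": 0.028},{"slide": [0,0,0],"dr": [0,0,0],"fingers": 0.025}])

```text
t: 5.88
eef_pos: [533.8, -154.0, 121.2]
tcp_rot: [-1.569, -0.002, -1.245]
ft_force: [0.0, 0.1, 3.4]
opening: 0.313
```

Emit:
drive_tool(steps=[{"slide": [0,0,0],"dr": [0,0,0],"fingers": 0.02},{"slide": [0,0,0],"dr": [0,0,0],"fingers": 0.01},{"slide": [0,0,0],"dr": [0,0,0],"fingers": 0.0},{"slide": [0,0,0],"dr": [0,0,0],"fingers": 0.0},{"slide": [0,0,0],"dr": [0,0,0],"fingers": 0.0}])

```text
t: 6.3
eef_pos: [533.8, -154.0, 121.2]
tcp_rot: [-1.569, -0.002, -1.245]
ft_force: [-0.3, 0.9, 5.7]
opening: 0.312
```

Run:
```python
from h import *
m,s=snap("v9")
print(s['ft_force'],s['moment'],s['opening']*95.1)
print(Rt(s).T@s['ft_force'])
```

```text
v9 6.3 [ 533.8 -154.   121.2] [-1.569  -0.0018 -1.2453] 0.0018
[-0.32969099  0.89325358  5.68460229] [ 0.15141526 -0.02225347 -0.0229293 ] 29.693617268747794
[-0.94176838 -5.68630849 -0.01641076]
```

Run:
```python
from h import *
m,s=pickle.load(open("pics/v8.pkl","rb"))
# top corners rows near (268,242),(543,240)
P=[(268,243),(544,243)]
w=np.array([onz(m,(175+(a+.5)/4-.5,180+(b+.5)/4-.5),150) for a,b in P]);print(w)
d=np.array([np.cos(np.radians(-71.3)),np.sin(np.radians(-71.3)),0])
c=w.mean(0)+23*d;print(c, Rt(s).T@(c-s['eef_pos']))
m,s=pickle.load(open("pics/v9.pkl","rb"))
im=cv2.imread("pics/v9.png")
cv2.imwrite("pics/v9c.png",cv2.resize(im[180:330,175:375],None,fx=4,fy=4,interpolation=cv2.INTER_CUBIC))
print(Rt(env.state()).T@[0,0,1])
```

```text
[[ 511.65208553 -135.18909047  150.        ]
 [ 539.82567685 -125.69736151  150.        ]]
[ 533.11297997 -152.22906238  150.        ] [ -1.55458358 -29.1532156   -0.31298089]
[ 0.0017251  -0.99999686  0.00181547]
```

View pics/v9c.png

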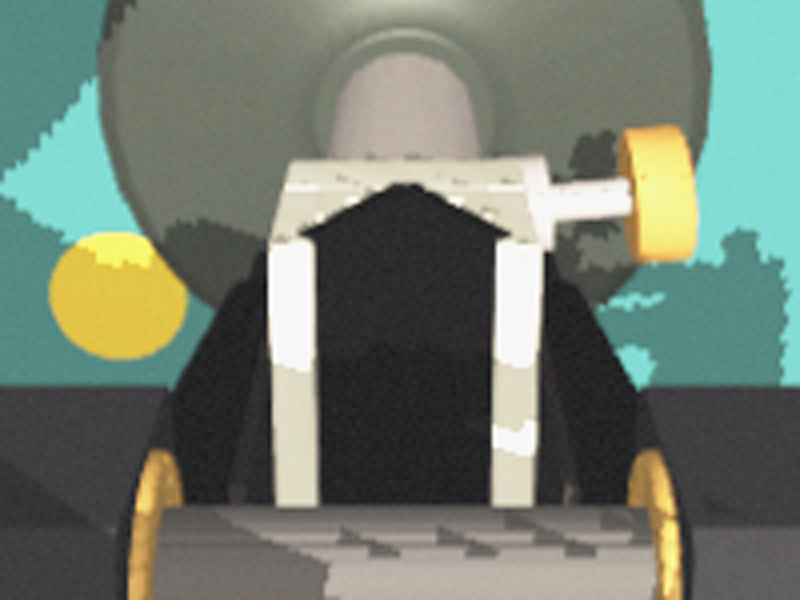

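Emit:
drive_tool(steps=[{"slide": [0,-0.003,0],"dr": [0,0,0],"fingers": 0.0},{"slide": [0,-0.007,0],"dr": [0,0,0],"fingers": 0.0},{"slide": [0,-0.011,0],"dr": [0,0,0],"fingers": 0.0},{"slide": [0,-0.015,0],"dr": [0,0,0],"fingers": 0.0},{"slide": [0,-0.015,0],"dr": [0,0,0],"fingers": 0.0}])

```text
t: 6.77
eef_pos: [533.6, -154.0, 136.3]
tcp_rot: [-1.569, -0.002, -1.245]
ft_force: [0.1, -1.3, -3.0]
opening: 0.313
```

Run:
```python
from h import *
s=env.state()
print(s['eef_pos'],s['tcp_rot'],s['ft_force'],s['moment'],s['opening']*95.1)
print(Rt(s).T@s['ft_force'])
cv2.imwrite("pics/scene1.png",cv2.resize(optics.read_camera("scene")[140:300,190:370,::-1],None,fx=4,fy=4,interpolation=cv2.INTER_CUBIC))
```

```text
[ 533.63870425 -153.95368127  136.33490873] [-1.56931470e+00 -1.53752074e-03 -1.24531865e+00] [ 0.07142578 -1.30163934 -2.96860238] [ 0.0141101  -0.12454561  0.01269803] 29.80803703132405
[ 1.25157422  2.97001055 -0.3529391 ]
```

View pics/scene1.png

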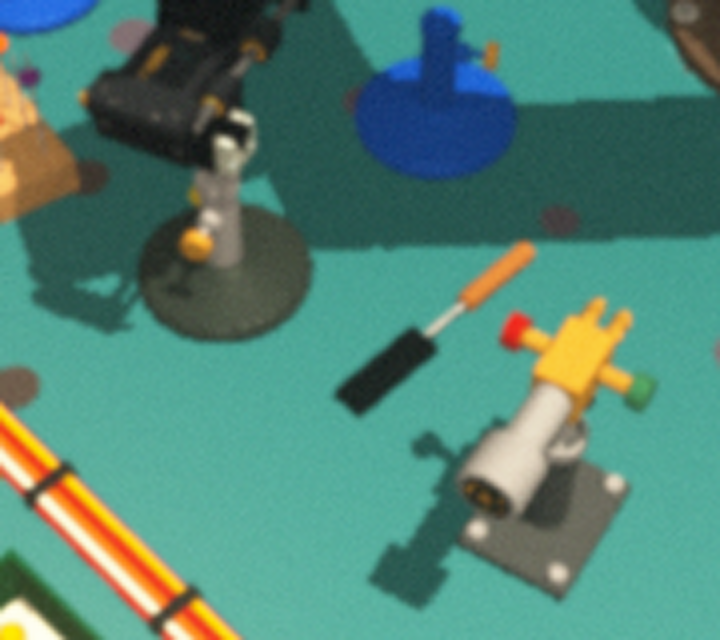

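Run:
```python
import cv2
a=cv2.imread("pics/scene0.png")[160:215,225:265]
cv2.imwrite("pics/sb.png",cv2.resize(a,None,fx=10,fy=10,interpolation=cv2.INTER_CUBIC))
a=cv2.imread("pics/top0.png")[185:225,310:360]
cv2.imwrite("pics/tb.png",cv2.resize(a,None,fx=10,fy=10,interpolation=cv2.INTER_CUBIC))
a=cv2.imread("pics/scene0.png")[240:290,295:345]
cv2.imwrite("pics/sm.png",cv2.resize(a,None,fx=10,fy=10,interpolation=cv2.INTER_CUBIC))
a=cv2.imread("pics/top0.png")[155:205,185:235]
cv2.imwrite("pics/tm.png",cv2.resize(a,None,fx=10,fy=10,interpolation=cv2.INTER_CUBIC))
```

```text
(no output)
```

View pics/sb.png

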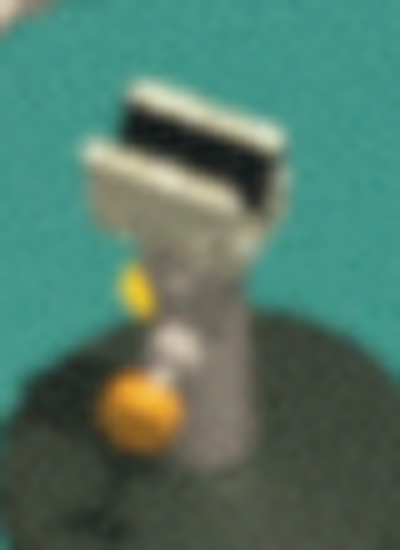

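View pics/tb.png

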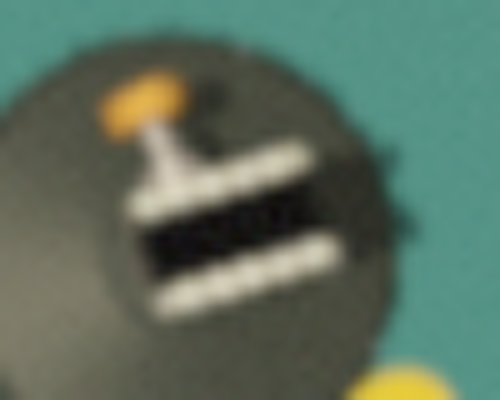

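View pics/sm.png

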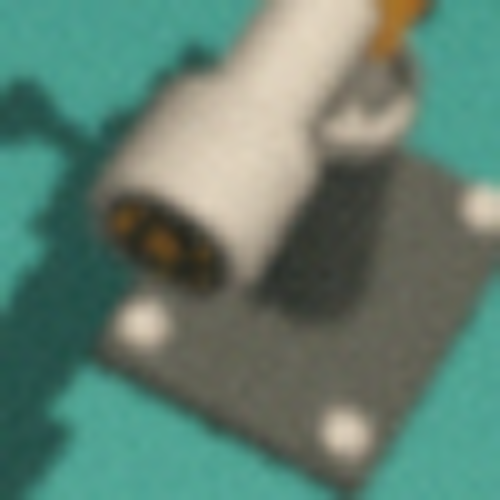

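View pics/tm.png

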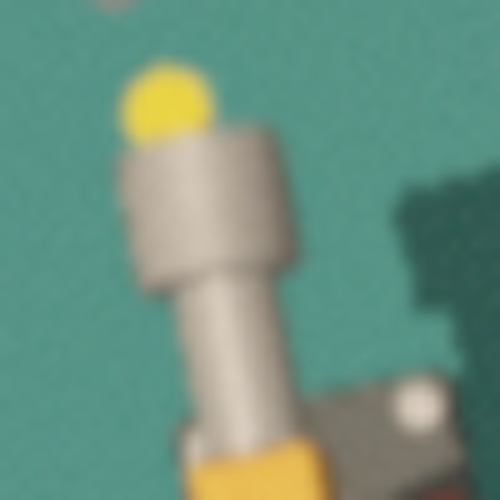

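Run:
```python
from h import *
T=optics.camera_model("top");S=optics.camera_model("scene")
f=lambda x0,y0,u,v:(x0+(u+.5)/10-.5,y0+(v+.5)/10-.5)
print("block top (150)",tri([(T,f(310,185,236,230)),(S,f(225,160,186,142))]))
print("mouth",tri([(T,f(185,155,203,139)),(S,f(295,240,162,243))]))
# scene-only: with xy from wrist, height along scene ray
for n,uv,xy in(("block",f(225,160,186,142),(533.1,-152.6)),("mouth",f(295,240,162,243),(621.4,174.4))):
    z=[(np.hypot(*(proj(S,(*xy,h))-uv)),h,proj(S,(*xy,h))-uv) for h in np.arange(140,185,.5)];print(n,min(z,key=lambda a:a[0]))
```

```text
block top (150) (array([ 530.06727371, -152.53929854,  151.67185118]), [np.float64(0.745522171846453), np.float64(0.7455221718463751)])
mouth (array([619.85906907, 173.38739009, 167.05803492]), [np.float64(0.1762377279683349), np.float64(0.17623772796808074)])
block (np.float64(0.6189232446989099), np.float64(154.0), array([-0.61878701,  0.01298522]))
mouth (np.float64(0.03560804557771108), np.float64(170.0), array([0.03379216, 0.011226  ]))
```

Emit:
drive_tool(steps=[{"slide": [0,-0.005,0],"dr": [0,0,0],"fingers": 0.0},{"slide": [0,-0.01,0],"dr": [0,0,0],"fingers": 0.0},{"slide": [0,-0.0145,0],"dr": [0,0,0],"fingers": 0.0},{"slide": [0,-0.0163,0],"dr": [0,0,0],"fingers": 0.0},{"slide": [0,-0.0163,0],"dr": [0,0,0],"fingers": 0.0}])

```text
t: 7.23
eef_pos: [533.6, -153.9, 152.5]
tcp_rot: [-1.569, -0.002, -1.245]
ft_force: [-0.6, -0.3, -3.4]
opening: 0.313
```

Run:
```python
from h import *
m,s=snap("v10")
print(s['ft_force'],s['moment'],Rt(s).T@s['ft_force'])
im=cv2.imread("pics/v10.png")
cv2.imwrite("pics/v10c.png",cv2.resize(im[180:330,175:375],None,fx=4,fy=4,interpolation=cv2.INTER_CUBIC))
A=np.array([533.2,-152.6]);F=np.array([650.6,181.3])
a=np.degrees(np.arctan2(*(F-A)[::-1]));print(a)
p=s['eef_pos'];R0=s['tcp_rot'][2]
d=np.radians(a-180)-R0
off=1.4*np.array([np.cos(R0),np.sin(R0)])
c,sn=np.cos(d),np.sin(d);off2=np.array([c*off[0]-sn*off[1],sn*off[0]+c*off[1]])
print(np.degrees(d),d,plan((*(p[:2]+off2-off),152.7),a-180))
```

```text
v10 7.2333 [ 533.6 -153.9  152.5] [-1.5692 -0.0016 -1.2453] 0.0134
[-0.61084653 -0.34413183 -3.42765539] [ 0.04444174 -0.10563481 -0.00459887] [ 0.12506729  3.42677114 -0.69424737]
70.62820967765802
-38.0223646106483 -0.6636154518495847 (array([-0.00020278, -0.00055014, -0.00074718]), array([-0.00167539,  0.66363792,  0.00091768]))
```

View pics/v10c.png

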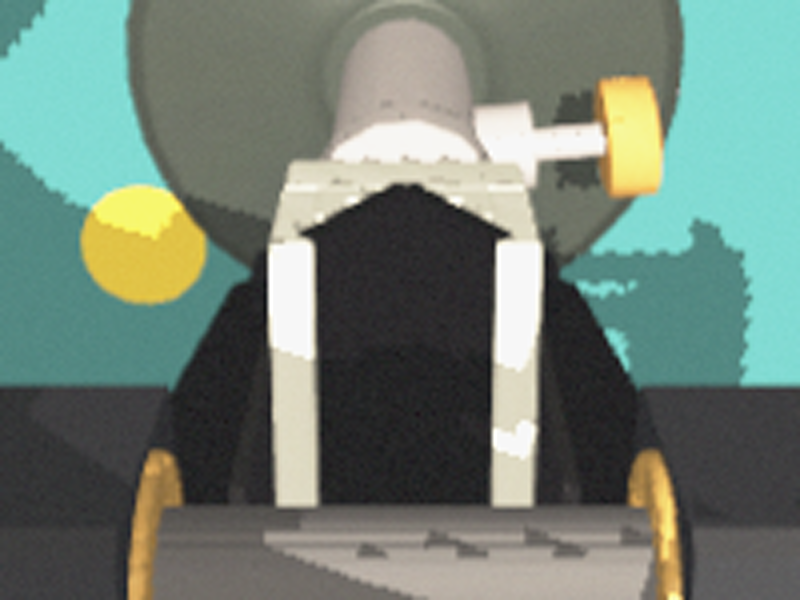

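Emit:
drive_tool(steps=[{"slide": [0,0,-0.0001],"dr": [0,0.1,0],"fingers": 0.0},{"slide": [0,0,-0.0002],"dr": [0,0.2,0],"fingers": 0.0},{"slide": [-0.0001,0,-0.0003],"dr": [0,0.3,0],"fingers": 0.0},{"slide": [-0.0001,0,-0.0004],"dr": [0,0.36,0],"fingers": 0.0},{"slide": [-0.0001,0,-0.0004],"dr": [0,0.36,0],"fingers": 0.0}])

```text
t: 7.7
eef_pos: [532.9, -153.9, 151.7]
tcp_rot: [-1.57, -0.001, -1.608]
ft_force: [0.6, -0.1, -2.9]
opening: 0.316
```

Run:
```python
from h import *
m,s=snap("v11")
print(s['ft_force'],s['moment'],Rt(s).T@s['ft_force'],s['opening']*95.1)
print(np.degrees(s['tcp_rot'][2]),plan((*s['eef_pos'][:2],s['eef_pos'][2]),70.63-180))
```

```text
v11 7.7 [ 532.9 -153.9  151.7] [-1.5700e+00 -5.0000e-04 -1.6081e+00] 0.1241
[ 0.62985778 -0.13055028 -2.87598879] [ 0.00692229 -0.05148088  0.00161347] [0.10552964 2.87657842 0.63185113] 30.095434324824815
-92.13449291295402 (array([-1.30313848e-06,  2.31169634e-05, -1.57772917e-05]), array([-0.00093704,  0.30480996,  0.00038787]))
```

View pics/v11.png

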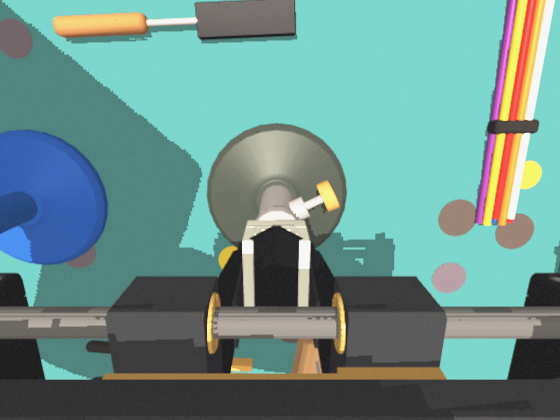

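Emit:
drive_tool(steps=[{"slide": [-0.0001,-0.0003,-0.0001],"dr": [0,0.1,0],"fingers": 0.0},{"slide": [-0.0001,-0.0005,-0.0002],"dr": [0,0.2,0],"fingers": 0.0},{"slide": [-0.0001,-0.0005,-0.0003],"dr": [0,0.28,0],"fingers": 0.0},{"slide": [-0.0001,-0.0005,-0.0003],"dr": [0,0.305,0],"fingers": 0.0},{"slide": [-0.0001,-0.0005,-0.0003],"dr": [0,0.305,0],"fingers": 0.0}])

```text
t: 8.17
eef_pos: [532.7, -153.8, 152.3]
tcp_rot: [-1.57, -0.0, -1.908]
ft_force: [-0.0, 0.5, -3.7]
opening: 0.313
```

Emit:
drive_tool(steps=[{"slide": [0,0,0],"dr": [0,0,0],"fingers": 0.0},{"slide": [0,0,0],"dr": [0,0,0],"fingers": 0.0},{"slide": [0,0,0],"dr": [0,0,0],"fingers": 0.0}])

```text
t: 8.42
eef_pos: [532.8, -153.8, 152.4]
tcp_rot: [-1.569, -0.0, -1.909]
ft_force: [1.1, 0.7, -2.9]
opening: 0.314
```

Run:
```python
from h import *
m,s=snap("v12")
print(s['ft_force'],s['moment'],Rt(s).T@s['ft_force'],s['opening']*95.1)
print(np.degrees(s['tcp_rot']))
im=cv2.imread("pics/v12.png")
cv2.imwrite("pics/v12c.png",cv2.resize(im[180:330,175:375],None,fx=4,fy=4,interpolation=cv2.INTER_CUBIC))
cv2.imwrite("pics/scene2.png",optics.read_camera("scene")[:,:,::-1]);cv2.imwrite("pics/top2.png",optics.read_camera("top")[:,:,::-1])
a=cv2.imread("pics/scene2.png")[140:300,190:370]
cv2.imwrite("pics/scene2c.png",cv2.resize(a,None,fx=4,fy=4,interpolation=cv2.INTER_CUBIC))
```

```text
v12 8.4167 [ 532.8 -153.8  152.4] [-1.5694e+00 -2.0000e-04 -1.9085e+00] 0.01
[ 1.14542199  0.70321841 -2.89437863] [-0.05465059 -0.07065703 -0.01884366] [-1.04371231  2.89533396  0.84358832] 29.87076156029538
[-8.99180810e+01 -1.39352688e-02 -1.09349429e+02]
```

View pics/v12c.png

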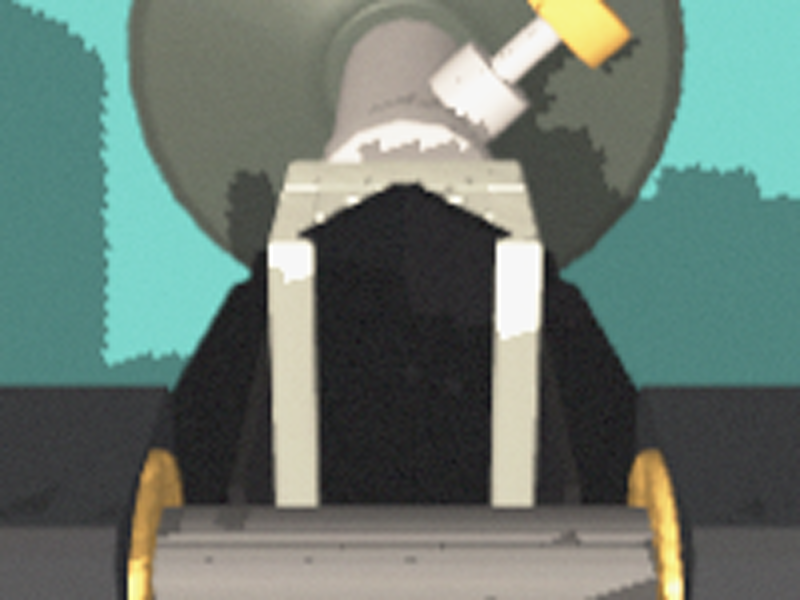

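View pics/scene2c.png

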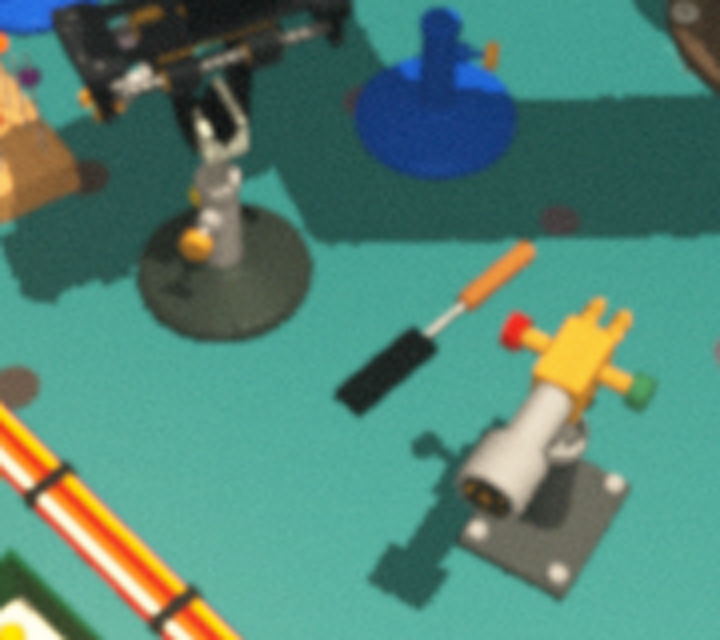

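View pics/top2.png

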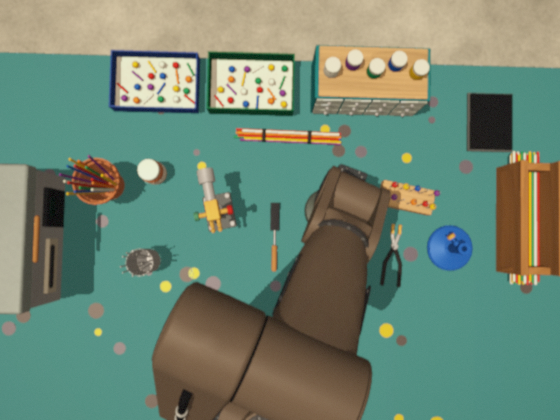

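Run:
```python
from h import *
M=[pickle.load(open(f"pics/{n}.pkl","rb"))[0] for n in("v1","v2","v3")]
f2=lambda u,v:(20+(u+.5)/6-.5,10+(v+.5)/6-.5)
f3=lambda u,v:((u+.5)/6-.5,110+(v+.5)/6-.5)
print("nub",tri([(M[1],f2(614,333)),(M[2],f3(207,278))]))
# ellipse from gold dots ring
r2=np.array([(583,238),(604,235),(625,255),(641,293),(650,345),(648,389),(639,424),(620,432),(599,415),(582,378),(571,322),(571,272)],np.float32)
r3=np.array([(189,165),(229,176),(260,212),(277,263),(277,317),(258,363),(223,387),(186,383),(150,350),(129,294),(130,233),(152,186)],np.float32)
e2,e3=cv2.fitEllipse(r2),cv2.fitEllipse(r3);print(e2,e3)
print("ring",tri([(M[1],f2(*e2[0])),(M[2],f3(*e3[0]))]))
# other z=0 / known refs: plate front bolts? bench dots common to v2,v3: grey dot
ob=[]
for n in("v2","v3"):
    im=cv2.imread(f"pics/{n}.png");cv2.imwrite(f"pics/{n}g.png",im[20:140,140:300])
# dots from v5,v6,v7: yellow dot near foot -> z, long-ish baseline v5-v7
def yd(n,p0):
    m,_=pickle.load(open(f"pics/{n}.pkl","rb"));im=cv2.imread(f"pics/{n}.png").astype(int)
    k=((im[:,:,2]>180)&(im[:,:,1]>140)&(im[:,:,0]<110)).astype(np.uint8)
    nn,l,st,c=cv2.connectedComponentsWithStats(k);i=min((i for i in range(1,nn) if st[i,4]>150),key=lambda i:np.hypot(*(c[i]-p0)));print(n,c[i],st[i]);return m,c[i]
a=yd("v5",(222,233));b=yd("v7",(216,237));c=yd("v12",(216,237))
print(tri([a,b]))
```

```text
nub (array([622.19144386, 174.37010878, 165.4023822 ]), [np.float64(0.024464273681091855), np.float64(0.02446427368114651)])
((610.09326171875, 331.9329833984375), (76.07180786132812, 203.27682495117188), 171.3744354248047) ((202.85684204101562, 276.9446105957031), (151.28524780273438, 225.23597717285156), 172.55686950683594)
ring (array([621.71145119, 174.35796253, 165.32247228]), [np.float64(0.00035590387283009354), np.float64(0.0003559038728307098)])
v5 [221.92761394 232.98927614] [211 223  23  21 373]
v7 [216.0797227  236.59792028] [202 224  29  26 577]
v12 [70.16666667 90.19496855] [ 29  66  76  43 318]
(array([ 488.01782156, -216.9399907 ,    9.55053007]), [np.float64(0.24951768610742286), np.float64(0.24951768610743702)])
```

Run:
```python
from h import *
s=env.state();print(s['eef_pos'],np.degrees(s['tcp_rot']),s['ft_force'],s['opening']*95.1,abs(s['qvel']).max())
print(env.job_done())
```

```text
[ 532.76539133 -153.76798826  152.36986235] [-8.99189750e+01 -1.32563966e-02 -1.09407143e+02] [ 0.9081911  -0.58487454 -3.21444061] 29.982265170317582 0.003255543938344772
the job is handed in; nothing more can be done
None
```

I gripped the V-block, drew the post straight up 31 mm and turned it 38°. The block is still gripped and held still there, ready for you to nip up the thumbscrew. I handed the job in at about 8.5 s, and it reported no verdict.

- **Height:** the block's centre is at about 166.2 mm. My estimates of the mouth's middle disagree by 2–3 mm. The static cameras gave about 165.5–166 mm. The wrist camera gave 165.3–165.8 mm raw, or about 167 mm after correcting for its bench reading of −1.6 mm. One rougher fit to the outer rim gave 167.7 mm raw. I took about 166.4 mm as the best value.
- **Aim:** the V runs at 70.6° in the bench plane. The bearing from the post to the spot 30 mm in front of the mouth, at about (651, 181) mm, is 70.6°. It is level to about 0.1°.
- **Grip:** the jaws stand at 30 mm, and the block has not slipped in the pictures taken before and after the lift and turn. The wrist carries about 3 N, which is just the weight of block and post.
- **Rest of the bench:** in the scene camera the foot, torch and paddle look unmoved. Sideways force was about 1 N or less in the readings I took during the lift and turn.

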